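# Stand the scraps pan up beside the chopping board

## Robot

A 6-joint arm with a two-finger parallel gripper is mounted at the origin on a cart in front of the work surface, level with it; the furniture and walls round the work are solid. World frame = base frame: x ahead of the robot, y to its left, z up, the work surface at z = 0. Lengths are in mm, angles in rad, forces in N, time in s.
With the tool pointing down it reaches from about 250 to 850 mm from the base axis. Payload 12.5 kg.
Tool frame: the origin (TCP) lies on the mounting face of the last link; the fingertips stand 186 mm ahead of it and the grasp point (between the pads) lies 167 mm ahead of it; z points along the fingers, y is the line along which they close (so a half turn about z gives the same grasp; the last joint's range is limited). The gripper opens to 93 mm and grips with 3 to 60 N. Pads are 15 mm wide; open, the fingers measure 128 mm over their backs; the gripper's body (75 mm by 188 mm) begins 65 mm behind the grasp point.
Start: joints at [1.071, 0.351, 1.652, -0, 1.139, -0.085], TCP at [221.622, 503.358, 404.733] pointing down, gripper open.
Joint ranges: [-2.75, 2.75], [-0.79, 2.1], [0.01, 2.65], [-1.57, 4.71], [0.07, 3.14], [-2.87, 2.87]. Speed limits (rad/s): [2.22, 2.22, 2.79, 3.14, 3.14, 3.14].

## Interface

Orientations are given as a unit quaternion [w, x, y, z].
In Python, from rig import bot gives the robot as it stands.
- The arm moves only by the tool apply_moves, never from a script. Its argument "steps" is a list of rows, each an object of numbers: "claw": the finger opening in cm, from 0 to 9.3; "x", "y", "z": the shift along the world's x, y, z in cm; "rx", "ry", "rz": the turn, a rotation vector about the world's x, y, z in rad. In form: [{"claw": .., "x": .., "y": .., "z": .., "rx": .., "ry": .., "rz": ..}, ...]. A call has 1 to 12 rows; each row shifts and turns the commanded pose from where the row before left it; what a row does not reach is not made up. A row lasts 1/10 s, in which the tool goes at most 50 mm and 8.59 degrees, less where a joint would pass 70% of its speed; a pose out of reach is approached as far as the arm can. A call with a gripper value outside its range is refused whole. The fingers move at their own pace and stop on an object; "newtons" is the grip in N (left out, the last holds). Time passes only in rows, so rows that do not move let the fingers close. It gives the time, the measured TCP pose, the force, the opening and the grip force at its end, in the units of the state.
- bot.get_obs(): the state, without advancing time (a new reading comes with each control period).
- bot.capture(name): name is "side" or "top"; returns (picture, depth): 420x560x3 uint8, red, green, blue; 420x560 float32, mm along the optical axis (not along the pixel's ray), 0 where there is no reading.
- bot.get_calibration(name): a dict with "fx", "fy", "cx", "cy" (pixels), "R" (3x3) and "t" (3): a world point X has camera coordinates R X + t. Camera axes: x right, y down, z forward; pixel columns grow to the right and rows downward; lengths in mm; the calibration is good to about 2 mm. A picture is of the moment at which its call begins. get_calibration takes no time and is no camera call.
- bot.close_job(): hands the job in; it is judged then, once.
Trained networks look in the newest picture that a camera, given by its name, has taken for a name from the list of things; names that differ only in an ending like _2 or _b are one class to them, and where a whole thing is asked for, a point or a joint stands for the part that bears it (a point fixed in the world has none). Each returns a list of dicts, best first, with "confidence" (0 to 1); they miss things now and then, are a little off and sometimes report something else, mostly with a low value. They report only what shows in the picture. A call takes as long as a camera call.
- bot.spot_in(camera, thing): "uv" ([column, row] in pixels, amid what is visible of it).
- bot.mark_of(camera, thing): "uv" ([column, row] in pixels: a listed point, or the origin of a listed thing).
The state is a dict: "time": time; "joints": joint angles; "joint_velocities": joint speeds; "effort": joint torques, N m; "position": TCP position; "ee_rot": TCP orientation; "ft_force": force on the tool from outside, world axes, zero at the start; "torque": the same for the moment, N m; "grip_width": finger opening in mm; "gripper_force": force on a finger pad.
Only numpy, scipy, OpenCV 4.12 (cv2) and the standard library are available. Lean on these libraries where they do the work, as an engineer would, in place of code of your own. Each camera call takes 0.05 s, during which the arm holds its last target. There are 200 camera calls.

## Task

The empty steel pan has been left lying on its side next to the wooden chopping board. Without grasping or lifting it, tip it up onto its base with a push against its upper rim, towards the board, then push it gently along the worktop until it stands square up against the nearby edge of the board, not sticking out past the board's corners, ready to catch trimmings. Leave the scraper, ramekin and salt shaker where they are.

Things in the scene. Friction and masses are not known exactly. Their poses are not given: they have to be found in the camera images.
- steel_pan: Loose steel food pan, 0.5 kg, rim 165 (x) by 179 mm (y), 100 mm deep, rounded base about 120 x 134 mm. Origin: centre of the base's underside; z points out of the mouth, up when the pan stands. It starts lying on its +y side, 176 mm high, base facing the board, z 77 degrees from vertical, pointing away from the board, up to 20 degrees off square to its edge. The mouth is blocked to contact as if full.
- pan_heel (a point): Middle of the base edge on the pan's +y side, (0, 67, 0) mm in its frame. The lying pan rests on it and on the rim; it pivots about it and lands on the board's side of it. It stays on the worktop throughout.
- pan_rim_push_side (a point): Middle of the rim on the pan's -y side, (0, -90, 100) mm in its frame: the highest edge, 176 mm up, while the pan lies. 1 to 2 N here towards the board tips it; after about 60 mm of travel it falls onto its base by itself. This side is next to the board when it stands.
- pan_rim_heel_side (a point): Middle of the rim on the pan's +y side, (0, 90, 100) mm in its frame: on the worktop while the pan lies, facing away from the board when it stands. The rim is a 6 mm flange 13 mm beyond the walls, so a vertical finger meets it 97 mm up. The pan slides easily (friction about 0.4); pushed there with over 0.6 of its weight, as when already at the board, it tilts.
- wood_board: Wooden chopping board, fixed, 250 mm (its x) by 360 mm (its y), 21 mm thick. Origin: centre of its underside, on the worktop. The pan belongs against its +y edge (towards the robot's left). Standing square against it, the pan has its origin 248 mm from the board's origin along the board's y, its rim overhanging the board by about 22 mm.
- board_edge (a point): Middle of the top of the board's +y edge, (0, 180, 21) mm in the board's frame.
- bench_scraper: Loose bench scraper with black handle, 110 x 150 x 30 mm, lying on the board; origin under its centre. Leave alone.
- ramekin: Loose white ramekin, 84 mm across, 42 mm high, on the board; origin under its centre. Leave alone.
- salt_shaker: Loose glass salt shaker, 45 mm across, 86 mm high, standing beyond the pan to the left; origin under its centre. Leave alone.

How it is judged (in metres and radians):
On the way:
1. the pan stands on its base on the worktop (angle between steel_pan's own z axis and vertical below 0.1 rad and height (world z) of steel_pan below 0.01 m), for 0.2 s.
At the end, for the whole second after the job is handed in: The pan stands on its base on the worktop (within 0.06 rad of upright, not propped on the board), at rest, against the board's +y edge (gap at most about 12 mm), square to it within 0.12 rad, its centre within 50 mm of the middle of that edge along the edge (angle between steel_pan's own z axis and vertical below 0.06 rad and height (world z) of steel_pan below 0.008 m and y of steel_pan in the frame of wood_board between 0.235 and 0.26 m and x of steel_pan in the frame of wood_board between -0.05 and 0.05 m and angle between the x axis of steel_pan and the x axis of wood_board, either way round below 0.12 rad and linear speed of steel_pan below 0.02 m/s); the robot touches nothing.
It fails at once if the pan is lifted, or turned over any other way than about the base edge it lies on (height (world z) of pan_heel above 0.03 m).
It fails at once if the pan is squeezed or shoved hard (over 40 N) (contact force between the fingers and steel_pan above 40 N).
It fails at once if the scraper, ramekin or salt shaker is moved by more than 30 mm or knocked over (distance of any of bench_scraper, ramekin, salt_shaker from where it was at the start of the episode above 0.03 m or angle between any of bench_scraper, ramekin, salt_shaker's own z axis and vertical above 0.5 rad).
It also fails if it takes over 42 s, if anything falls off the work surface, if the arm or the gripper's body presses on something with over 40 N, if the wrist force passes 120 N, or if a joint passes its speed limit or range.

## Working session

There is one attempt and no reset: what is moved stays moved. The work goes in short steps, Python scripts to look and compute and a tool call to move; the robot and the scene stay as the last step left them, time stands still between calls to the robot, and variables do not carry over. Pictures are saved under pics/ and viewed, at most 10 in all, crops included, and the job is handed in when it is done.

Besides the shell and the picture viewer there is one more tool, called after ">>>" as name(argument=value, ...) on one line, values as JSON. apply_moves: Moves the arm, as the interface text tells. Its arguments: {"type":"object","properties":{"steps":{"type":"array","items":{"type":"object","properties":{"claw":{"type":"number"},"x":{"type":"number"},"y":{"type":"number"},"z":{"type":"number"},"rx":{"type":"number"},"ry":{"type":"number"},"rz":{"type":"number"}}}},"newtons":{"type":"number"}},"required":["steps"]}

```bash
mkdir -p pics; cat > h.py <<'E'
import numpy as np, cv2
from rig import bot
def world(cam,uv,d,cal=None):
    c=cal or bot.get_calibration(cam); R=np.array(c["R"]);t=np.array(c["t"])
    uv=np.atleast_2d(uv); d=np.broadcast_to(d,len(uv))
    p=np.stack([(uv[:,0]-c["cx"])/c["fx"]*d,(uv[:,1]-c["cy"])/c["fy"]*d,d],1)
    return (p-t)@R
def cloud(cam,dep):
    v,u=np.mgrid[0:dep.shape[0],0:dep.shape[1]]
    return world(cam,np.stack([u.ravel(),v.ravel()],1),dep.ravel()).reshape(*dep.shape,3)
E
python3 - <<'E'
from h import *
ims=[]
for c in ("top","side"):
    im,d=bot.capture(c); ims.append(im); np.save(f"{c}.npy",d)
    P=cloud(c,d)
    k=bot.get_calibration(c); print(c,"campos",-np.array(k["R"]).T@np.array(k["t"]))
    for n in ("steel_pan","pan_heel","pan_rim_push_side","wood_board","board_edge","bench_scraper","ramekin","salt_shaker"):
        for r in bot.mark_of(c,n)[:1]:
            u,v=np.round(r["uv"]).astype(int); print(n,r["confidence"],u,v,P[min(v,419),min(u,559)].round())
    cv2.imwrite(f"pics/{c}0.png",im[:,:,::-1])
cv2.imwrite("pics/both.png",cv2.resize(np.vstack(ims)[:,:,::-1],(400,600)))
E
```

```text
top campos [ 447.93425099   24.76851925 1318.53770616]
steel_pan 0.83 261 218 [490.  92. 139.]
pan_rim_push_side 0.83 232 223 [478. 197.  14.]
wood_board 0.77 383 219 [ 490. -310.   19.]
board_edge 0.63 328 223 [ 478. -128.    1.]
bench_scraper 0.46 362 232 [ 447. -238.   25.]
ramekin 0.86 364 229 [ 457. -244.   29.]
salt_shaker 0.49 144 228 [461. 484.  45.]
side campos [ 404.18611591 1509.71635109 1460.70495905]
steel_pan 0.77 272 223 [495.  95.  72.]
pan_heel 0.88 272 240 [494. 118.   6.]
pan_rim_push_side 0.64 273 215 [489. 136. 151.]
wood_board 0.65 277 167 [ 497. -244.   64.]
board_edge 0.83 278 189 [ 487. -156.   20.]
bench_scraper 0.81 289 153 [ 453. -383.   33.]
ramekin 0.53 286 175 [ 458. -206.   54.]
salt_shaker 0.81 272 326 [467. 519.  37.]
```

View pics/top0.png

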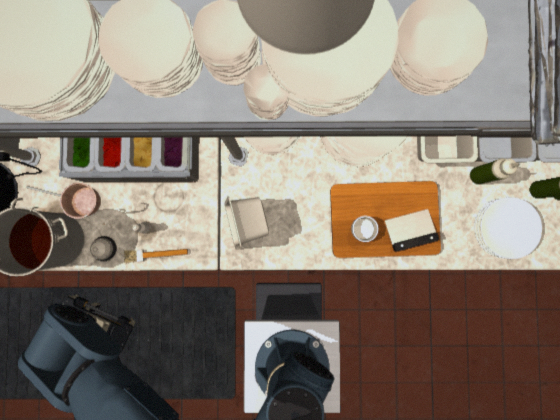

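View pics/side0.png

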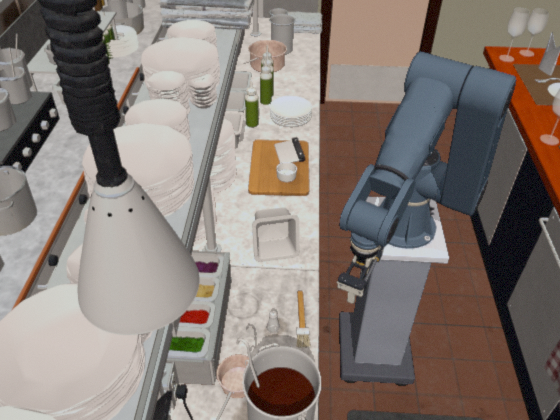

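The top view shows the board (u 330–441, v 182–256) and the pan lying at u 228–268, v 195–245 with its mouth to the left (+y). The shaker is near (150,228). The side view agrees. Next I fit the board and pan from depth.

```bash
python3 - <<'E'
from h import *
im=cv2.imread("pics/top0.png"); d=np.load("top.npy"); P=cloud("top",d)
x,y,z=P[...,0],P[...,1],P[...,2]
print("bench z",np.median(z[200:240,290:320]))
hsv=cv2.cvtColor(im,cv2.COLOR_BGR2HSV)
m=((hsv[...,1]>110)&(z>8)&(z<35)&(d>0)&(y<0)&(y>-600)&(x>300)&(x<720)).astype(np.uint8)
m=cv2.morphologyEx(m,cv2.MORPH_OPEN,np.ones((3,3)))
n,l,s,_=cv2.connectedComponentsWithStats(m);k=1+s[1:,4].argmax()
uv=np.argwhere(l==k)[:,::-1]
c=bot.get_calibration("top");
# intersect with z=21
W=P[l==k]; print("board z",np.median(W[:,2]))
print("board rect",cv2.minAreaRect(W[:,:2].astype(np.float32)))
for name in("top","side"):
    P=cloud(name,np.load(name+".npy")); q=P.reshape(-1,3)
    q=q[(q[:,0]>360)&(q[:,0]<630)&(q[:,1]>-40)&(q[:,1]<300)&(q[:,2]>15)&(q[:,2]<230)]
    print(name,len(q),np.percentile(q,[0,1,50,99,100],axis=0).round())
    h=q[q[:,2]>150]; print("z>150",len(h),cv2.minAreaRect(h[:,:2].astype(np.float32)) if len(h)>3 else "")
    r=cv2.minAreaRect(q[:,:2].astype(np.float32)); print(r,cv2.boxPoints(r).round())
    if name=="top":
        b=(P[...,1]>-10)&(P[...,1]<250)
        for xx in range(380,620,15):
            s=h[(abs(h[:,0]-xx)<7.5)]
            if len(s): print(xx,len(s),s[:,1].min().round(),s[:,1].max().round(),s[:,2].max().round())
E
```

```text
bench z 0.48739477904341866
board z 21.14441919694817
board rect ((490.73358154296875, -317.32611083984375), (247.85177612304688, 361.0120849609375), 1.7518086433410645)
top 1471 [[392.  71.  15.]
 [402.  75.  16.]
 [487. 134. 146.]
 [552. 213. 176.]
 [556. 221. 181.]]
z>150 557 ((483.7337951660156, 148.536865234375), (160.19073486328125, 54.258575439453125), 13.847536087036133)
((483.9874572753906, 143.10433959960938), (162.79171752929688, 127.52433013916016), 14.343489646911621) [[389. 185.]
 [421.  61.]
 [579. 101.]
 [547. 225.]]
395 1 153.0 153.0 163.0
410 10 152.0 157.0 177.0
425 45 119.0 160.0 177.0
440 69 116.0 162.0 178.0
455 67 122.0 165.0 176.0
470 68 122.0 172.0 180.0
485 69 125.0 175.0 181.0
500 67 128.0 178.0 179.0
515 72 128.0 180.0 178.0
530 63 137.0 186.0 177.0
545 24 140.0 191.0 177.0
560 2 190.0 191.0 164.0
side 1583 [[368.  68.  15.]
 [395.  81.  15.]
 [480. 133.  72.]
 [554. 221. 178.]
 [558. 230. 183.]]
z>150 255 ((486.7070617675781, 152.93820190429688), (163.106201171875, 62.91598129272461), 15.989123344421387)
((470.03631591796875, 143.76889038085938), (200.1277618408203, 139.70953369140625), 15.474738121032715) [[355. 184.]
 [392.  50.]
 [585. 103.]
 [548. 238.]]
```

```bash
python3 - <<'E'
import cv2
a=cv2.imread("pics/top0.png")[170:270,215:345]; b=cv2.imread("pics/side0.png")[195:270,230:330]
a=cv2.resize(a,(520,400),interpolation=2)
cv2.imwrite("pics/c1.png",a)
E
```

```text
(no output)
```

View pics/c1.png

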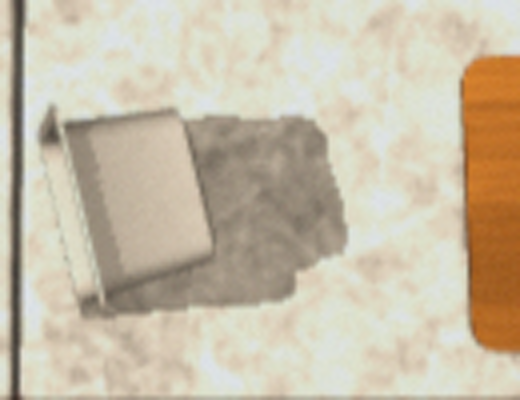

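The crop confirms the pan lies with its base towards the board, yawed about 14° against the board's 1.75°. The top rim's middle is at about (478,173,176), and the heel works out to about (493,113), which matches the network's mark.

```bash
python3 - <<'E'
from h import *
from scipy.spatial.transform import Rotation as Ro
o=bot.get_obs(); q=o["ee_rot"]; print(o["time"],o["position"],Ro.from_quat([q[1],q[2],q[3],q[0]]).as_matrix().round(3),o["grip_width"])
P=cloud("top",np.load("top.npy")).reshape(-1,3)
for lo,hi in((-200,100),(100,300),(300,520)):
    for x0 in range(560,820,40):
        s=P[(P[:,1]>lo)&(P[:,1]<hi)&(P[:,0]>x0)&(P[:,0]<x0+40)]
        print(lo,x0,np.percentile(s[:,2],[50,99]).round(),end=" ")
    print()
s=P[(P[:,0]>430)&(P[:,0]<500)&(P[:,1]>420)&(P[:,1]<560)&(P[:,2]>20)]
print("shaker",s.mean(0).round(),s.max(0).round(),s.min(0).round())
E
```

```text
0.9 [221.61973882 503.35452718 404.72535094] [[-0.915  0.403 -0.   ]
 [ 0.403  0.915 -0.   ]
 [ 0.    -0.    -1.   ]] 93.19154224803492
-200 560 [ 2. 26.] -200 600 [ 1. 24.] -200 640 [895. 958.] -200 680 [607. 933.] -200 720 [634. 650.] -200 760 [635. 662.] -200 800 [639. 655.] 
100 560 [0. 6.] 100 600 [0. 6.] 100 640 [528. 543.] 100 680 [540. 640.] 100 720 [584. 662.] 100 760 [630. 661.] 100 800 [639. 662.] 
300 560 [0. 7.] 300 600 [ 91. 148.] 300 640 [538. 668.] 300 680 [572. 668.] 300 720 [639. 669.] 300 760 [652. 669.] 300 800 [653. 668.] 
shaker [463. 492.  56.] [482. 507.  90.] [445. 480.  20.]
```

>>> apply_moves(steps=[{"x": 2,"y": -2.2,"rz": -0.076},{"x": 2,"y": -2.2,"rz": -0.076},{"x": 2,"y": -2.2,"rz": -0.076},{"x": 2,"y": -2.2,"rz": -0.076},{"x": 2,"y": -2.2,"rz": -0.076},{"x": 2,"y": -2.2,"rz": -0.076},{"x": 2.1,"y": -2.2,"rz": -0.076},{"x": 2.1,"y": -2.2,"rz": -0.076},{"x": 2.1,"y": -2.2,"rz": -0.076},{"x": 2.1,"y": -2.2,"rz": -0.076},{"x": 2.1,"y": -2.3,"rz": -0.076},{"x": 2.1,"y": -2.3,"rz": -0.076}])

```text
invalid input
```

>>> apply_moves(steps=[{"y": -1},{"y": -1,"z": -2.5},{"z": -2.6},{}])

```text
invalid input
```

>>> apply_moves(steps=[{"claw": 9.3,"x": 2,"y": -2.2,"z": 0,"rx": 0,"ry": 0,"rz": -0.076}])

```text
time: 1.0
position: [240.7, 482.3, 404.7]
ee_rot: [-0.0, 0.242, 0.97, 0.0]
ft_force: [-0.1, -0.3, -0.5]
grip_width: 93.3
gripper_force: 0.0
```

>>> apply_moves(steps=[{"claw": 9.3,"x": 2,"y": -2.2,"z": 0,"rx": 0,"ry": 0,"rz": -0.076},{"claw": 9.3,"x": 2,"y": -2.2,"z": 0,"rx": 0,"ry": 0,"rz": -0.076},{"claw": 9.3,"x": 2,"y": -2.2,"z": 0,"rx": 0,"ry": 0,"rz": -0.076},{"claw": 9.3,"x": 2,"y": -2.2,"z": 0,"rx": 0,"ry": 0,"rz": -0.076},{"claw": 9.3,"x": 2,"y": -2.2,"z": 0,"rx": 0,"ry": 0,"rz": -0.076},{"claw": 9.3,"x": 2.1,"y": -2.2,"z": 0,"rx": 0,"ry": 0,"rz": -0.076},{"claw": 9.3,"x": 2.1,"y": -2.2,"z": 0,"rx": 0,"ry": 0,"rz": -0.076},{"claw": 9.3,"x": 2.1,"y": -2.2,"z": 0,"rx": 0,"ry": 0,"rz": -0.076},{"claw": 9.3,"x": 2.1,"y": -2.3,"z": 0,"rx": 0,"ry": 0,"rz": -0.076},{"claw": 9.3,"x": 2.1,"y": -2.3,"z": 0,"rx": 0,"ry": 0,"rz": -0.076},{"claw": 9.3,"x": 2.1,"y": -2.3,"z": 0,"rx": 0,"ry": 0,"rz": -0.076},{"claw": 9.3,"x": 0,"y": 0,"z": 0,"rx": 0,"ry": 0,"rz": 0}])

```text
time: 2.2
position: [469.3, 234.4, 404.7]
ee_rot: [0.0, 0.618, 0.786, 0.0]
ft_force: [-0.5, 0.1, -0.5]
grip_width: 93.2
gripper_force: 0.0
```

>>> apply_moves(steps=[{"claw": 9.3,"x": 0,"y": -1,"z": -2,"rx": 0,"ry": 0,"rz": 0},{"claw": 9.3,"x": 0,"y": -1,"z": -2,"rx": 0,"ry": 0,"rz": 0},{"claw": 9.3,"x": 0,"y": 0,"z": -1,"rx": 0,"ry": 0,"rz": 0},{"claw": 9.3,"x": 0,"y": 0,"z": 0,"rx": 0,"ry": 0,"rz": 0}])

```text
time: 2.6
position: [467.2, 216.8, 353.8]
ee_rot: [-0.001, 0.616, 0.788, -0.001]
ft_force: [0.6, -1.1, -0.3]
grip_width: 93.1
gripper_force: 0.0
```

>>> apply_moves(steps=[{"claw": 9.3,"x": 0.2,"y": -0.8,"z": 0,"rx": 0,"ry": 0,"rz": 0},{"claw": 9.3,"x": 0.2,"y": -0.8,"z": 0,"rx": 0,"ry": 0,"rz": 0},{"claw": 9.3,"x": 0.2,"y": -0.8,"z": 0,"rx": 0,"ry": 0,"rz": 0},{"claw": 9.3,"x": 0.1,"y": -0.5,"z": 0,"rx": 0,"ry": 0,"rz": 0},{"claw": 9.3,"x": 0.1,"y": -0.4,"z": 0,"rx": 0,"ry": 0,"rz": 0},{"claw": 9.3,"x": 0.1,"y": -0.4,"z": 0,"rx": 0,"ry": 0,"rz": 0},{"claw": 9.3,"x": 0.1,"y": -0.4,"z": 0,"rx": 0,"ry": 0,"rz": 0},{"claw": 9.3,"x": 0.1,"y": -0.4,"z": 0,"rx": 0,"ry": 0,"rz": 0},{"claw": 9.3,"x": 0.1,"y": -0.4,"z": 0,"rx": 0,"ry": 0,"rz": 0},{"claw": 9.3,"x": 0.1,"y": -0.4,"z": 0,"rx": 0,"ry": 0,"rz": 0}])

```text
time: 3.6
position: [480.7, 163.1, 354.7]
ee_rot: [-0.0, 0.616, 0.788, -0.0]
ft_force: [-0.4, 1.4, 1.4]
grip_width: 93.1
gripper_force: 0.5
```

>>> apply_moves(steps=[{"claw": 9.3,"x": 0.1,"y": -0.4,"z": 0,"rx": 0,"ry": 0,"rz": 0},{"claw": 9.3,"x": 0.1,"y": -0.4,"z": 0,"rx": 0,"ry": 0,"rz": 0},{"claw": 9.3,"x": 0.1,"y": -0.4,"z": 0,"rx": 0,"ry": 0,"rz": 0},{"claw": 9.3,"x": 0,"y": 0,"z": 0,"rx": 0,"ry": 0,"rz": 0}])

```text
time: 4.0
position: [483.7, 150.9, 354.7]
ee_rot: [0.0, 0.616, 0.788, -0.0]
ft_force: [-0.2, 0.6, 0.4]
grip_width: 92.8
gripper_force: 0.1
```

```bash
python3 - <<'E'
from h import *
im,d=bot.capture("side"); cv2.imwrite("pics/side1.png",cv2.resize(im[120:320,180:400,::-1],(660,600)))
P=cloud("side",d)
for n in ("pan_heel","pan_rim_push_side","steel_pan"):
  for r in bot.mark_of("side",n)[:1]:
    u,v=np.round(r["uv"]).astype(int); print(n,r["confidence"],u,v,P[v,u].round())
E
```

```text
pan_heel 0.85 273 236 [491.  98.   7.]
pan_rim_push_side 0.78 275 206 [486.  69. 133.]
steel_pan 0.7 269 221 [507.  82.  68.]
```

View pics/side1.png

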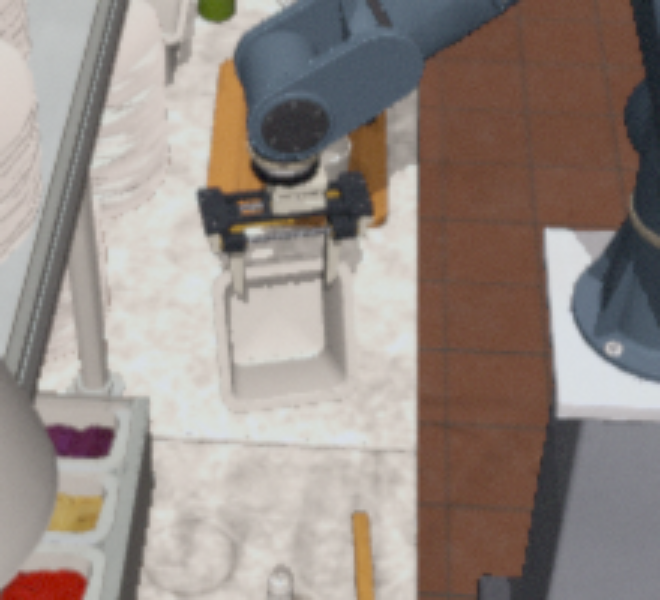

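The pan is tipping about its heel. Both fingers sit on the top rim at crop (240,270) and (330,270), and the mouth is turning upward. I continue the push.

>>> apply_moves(steps=[{"claw": 9.3,"x": 0.1,"y": -0.4,"z": 0,"rx": 0,"ry": 0,"rz": 0},{"claw": 9.3,"x": 0.1,"y": -0.4,"z": 0,"rx": 0,"ry": 0,"rz": 0},{"claw": 9.3,"x": 0.1,"y": -0.4,"z": 0,"rx": 0,"ry": 0,"rz": 0},{"claw": 9.3,"x": 0.1,"y": -0.4,"z": 0,"rx": 0,"ry": 0,"rz": 0},{"claw": 9.3,"x": 0.1,"y": -0.4,"z": 0,"rx": 0,"ry": 0,"rz": 0},{"claw": 9.3,"x": 0.1,"y": -0.4,"z": 0,"rx": 0,"ry": 0,"rz": 0},{"claw": 9.3,"x": 0.1,"y": -0.4,"z": 0,"rx": 0,"ry": 0,"rz": 0},{"claw": 9.3,"x": 0,"y": 0,"z": 0,"rx": 0,"ry": 0,"rz": 0}])

```text
time: 5.0
position: [490.7, 122.9, 354.7]
ee_rot: [0.0, 0.616, 0.788, -0.0]
ft_force: [-0.1, 1.0, -0.1]
grip_width: 93.5
gripper_force: 0.0
```

```bash
cat >> h.py <<'E'
def pan():
    im,d=bot.capture("side"); P=cloud("side",d)
    for n in ("steel_pan","pan_rim_push_side","pan_rim_heel_side"):
        for r in bot.mark_of("side",n)[:1]:
            u,v=np.round(r["uv"]).astype(int); print(n,r["confidence"],u,v,P[v,u].round())
    return im,d,P
E
python3 - <<'E'
from h import *
im,d,P=pan()
cv2.imwrite("pics/side2.png",cv2.resize(im[120:320,180:400,::-1],(660,600)))
E
```

```text
pan_rim_push_side 0.57 268 191 [ 527. -141.   19.]
pan_rim_heel_side 0.65 273 242 [489. 127.   5.]
```

View pics/side2.png

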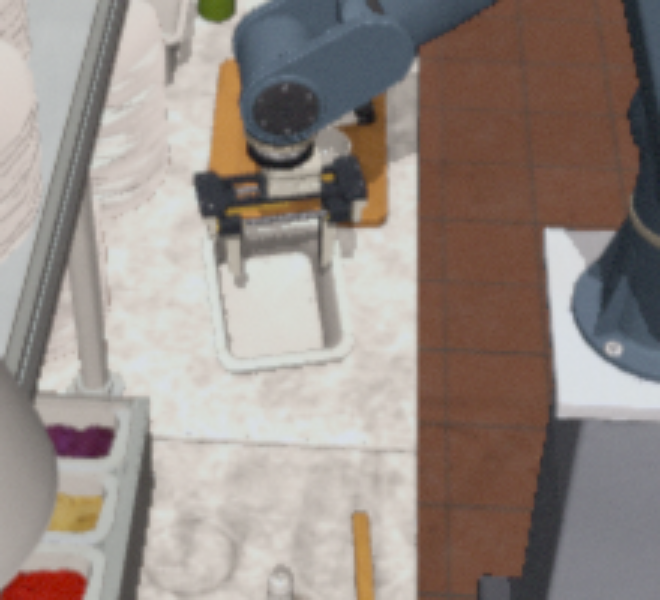

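The pan now stands on its base with the mouth up. The rim spans crop u 205–350, v 225–370, and the fingers hang above it. I back off towards +y, square the tool to the board and measure the rim.

>>> apply_moves(steps=[{"claw": 9.3,"x": 0,"y": 2,"z": 1,"rx": 0,"ry": 0,"rz": -0.03},{"claw": 9.3,"x": 0,"y": 3,"z": 0,"rx": 0,"ry": 0,"rz": -0.06},{"claw": 9.3,"x": 0,"y": 3,"z": 0,"rx": 0,"ry": 0,"rz": -0.06},{"claw": 9.3,"x": 0,"y": 3,"z": 0,"rx": 0,"ry": 0,"rz": -0.06},{"claw": 9.3,"x": 0,"y": 3,"z": 0,"rx": 0,"ry": 0,"rz": 0},{"claw": 9.3,"x": 0,"y": 3,"z": 0,"rx": 0,"ry": 0,"rz": 0},{"claw": 9.3,"x": 0,"y": 0,"z": 0,"rx": 0,"ry": 0,"rz": 0}])

```text
time: 5.9
position: [490.2, 296.0, 364.6]
ee_rot: [-0.0, 0.694, 0.72, 0.0]
ft_force: [-0.6, -1.1, -0.7]
grip_width: 93.0
gripper_force: 0.0
```

```bash
cat >> h.py <<'E'
B=np.array([490.7,-317.3]);TH=np.radians(1.75)
def rim(cam):
    im,d=bot.capture(cam); P=cloud(cam,d); q=P.reshape(-1,3)
    q=q[(q[:,0]>350)&(q[:,0]<640)&(q[:,1]>-200)&(q[:,1]<190)&(q[:,2]>82)&(q[:,2]<115)]
    r=cv2.minAreaRect(q[:,:2].astype(np.float32)); c=np.array(r[0])
    e=c-B; s,k=np.sin(TH),np.cos(TH)
    print(cam,len(q),"z",q[:,2].max().round(),r,"board frame x,y",(k*e[0]+s*e[1]).round(1),(-s*e[0]+k*e[1]).round(1))
    print(cv2.boxPoints(r).round())
    return im,d,P
E
python3 - <<'E'
from h import *
rim("top");rim("side")
E
```

```text
top 1028 z 110.0 ((508.19073486328125, 35.615966796875), (164.56088256835938, 178.02606201171875), 13.64367389678955) board frame x,y 28.3 352.2
[[407. 103.]
 [449. -70.]
 [609. -31.]
 [567. 142.]]
side 231 z 110.0 ((508.98187255859375, 37.46363830566406), (164.20401000976562, 187.44215393066406), 14.565868377685547) board frame x,y 29.1 354.0
[[406. 108.]
 [453. -74.]
 [612. -33.]
 [565. 149.]]
```

The rim fit gives 165 x 178 mm at z≈100, which matches the pan. In the board frame the origin is at (28, 352), yawed about 12° off square. I push with both fingers on the heel-side rim, with some −x drift.

>>> apply_moves(steps=[{"claw": 9.3,"x": 0.5,"y": -1,"z": -3.4,"rx": 0,"ry": 0,"rz": 0},{"claw": 9.3,"x": 1,"y": -2,"z": -3.5,"rx": 0,"ry": 0,"rz": 0},{"claw": 9.3,"x": 0.5,"y": -3,"z": -3.5,"rx": 0,"ry": 0,"rz": 0},{"claw": 9.3,"x": 0,"y": -3,"z": 0,"rx": 0,"ry": 0,"rz": 0},{"claw": 9.3,"x": 0,"y": -3,"z": 0,"rx": 0,"ry": 0,"rz": 0},{"claw": 9.3,"x": 0,"y": -1,"z": 0,"rx": 0,"ry": 0,"rz": 0},{"claw": 9.3,"x": 0,"y": 0,"z": 0,"rx": 0,"ry": 0,"rz": 0}])

```text
time: 6.7
position: [510.7, 161.9, 261.0]
ee_rot: [0.0, 0.696, 0.718, 0.0]
ft_force: [-0.7, 0.9, -0.2]
grip_width: 92.8
gripper_force: 0.0
```

>>> apply_moves(steps=[{"claw": 9.3,"x": 0,"y": -0.5,"z": 0,"rx": 0,"ry": 0,"rz": 0},{"claw": 9.3,"x": 0,"y": -0.5,"z": 0,"rx": 0,"ry": 0,"rz": 0},{"claw": 9.3,"x": -0.1,"y": -0.5,"z": 0,"rx": 0,"ry": 0,"rz": 0},{"claw": 9.3,"x": -0.1,"y": -0.5,"z": 0,"rx": 0,"ry": 0,"rz": 0},{"claw": 9.3,"x": -0.1,"y": -0.5,"z": 0,"rx": 0,"ry": 0,"rz": 0},{"claw": 9.3,"x": -0.1,"y": -0.5,"z": 0,"rx": 0,"ry": 0,"rz": 0},{"claw": 9.3,"x": -0.1,"y": -0.5,"z": 0,"rx": 0,"ry": 0,"rz": 0},{"claw": 9.3,"x": -0.1,"y": -0.5,"z": 0,"rx": 0,"ry": 0,"rz": 0},{"claw": 9.3,"x": -0.1,"y": -0.5,"z": 0,"rx": 0,"ry": 0,"rz": 0},{"claw": 9.3,"x": 0,"y": 0,"z": 0,"rx": 0,"ry": 0,"rz": 0}])

```text
time: 7.7
position: [503.5, 117.7, 260.7]
ee_rot: [-0.0, 0.695, 0.719, -0.0]
ft_force: [-0.2, -0.3, 0.4]
grip_width: 92.8
gripper_force: 0.1
```

```bash
python3 - <<'E'
from h import *
im,d,P=rim("top");rim("side")
cv2.imwrite("pics/top3.png",cv2.resize(im[160:280,200:360,::-1],(640,480)))
E
```

```text
top 674 z 108.0 ((501.62249755859375, -8.028419494628906), (165.1953125, 142.44676208496094), 10.506017684936523) board frame x,y 20.4 308.8
[[407.  47.]
 [433. -93.]
 [596. -63.]
 [570.  77.]]
side 313 z 115.0 ((498.4954528808594, 23.88561248779297), (164.39173889160156, 226.0146942138672), 9.387031555175781) board frame x,y 18.2 340.8
[[ 399.  122.]
 [ 436. -101.]
 [ 598.  -74.]
 [ 561.  149.]]
```

View pics/top3.png

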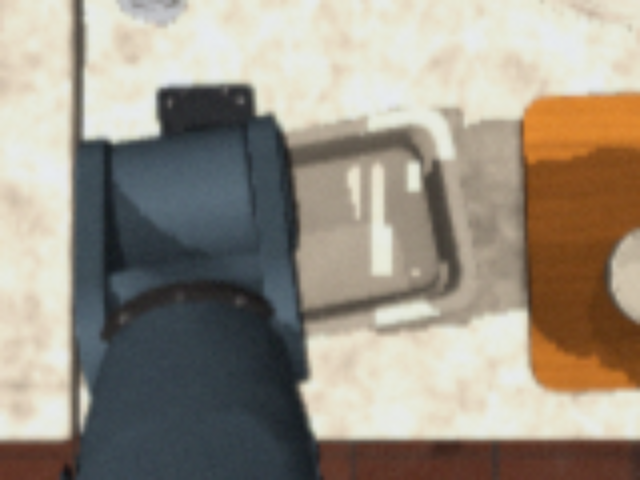

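The arm hides the heel side. The front rim (crop u≈460) is turning square, with yaw down to about 10° and the centre near (499,10). I keep pushing.

>>> apply_moves(steps=[{"claw": 9.3,"x": -0.1,"y": -0.5,"z": 0,"rx": 0,"ry": 0,"rz": 0},{"claw": 9.3,"x": -0.1,"y": -0.5,"z": 0,"rx": 0,"ry": 0,"rz": 0},{"claw": 9.3,"x": -0.1,"y": -0.5,"z": 0,"rx": 0,"ry": 0,"rz": 0},{"claw": 9.3,"x": -0.1,"y": -0.5,"z": 0,"rx": 0,"ry": 0,"rz": 0},{"claw": 9.3,"x": -0.1,"y": -0.5,"z": 0,"rx": 0,"ry": 0,"rz": 0},{"claw": 9.3,"x": -0.1,"y": -0.5,"z": 0,"rx": 0,"ry": 0,"rz": 0},{"claw": 9.3,"x": -0.1,"y": -0.5,"z": 0,"rx": 0,"ry": 0,"rz": 0},{"claw": 9.3,"x": -0.1,"y": -0.5,"z": 0,"rx": 0,"ry": 0,"rz": 0},{"claw": 9.3,"x": -0.1,"y": -0.5,"z": 0,"rx": 0,"ry": 0,"rz": 0},{"claw": 9.3,"x": -0.1,"y": -0.5,"z": 0,"rx": 0,"ry": 0,"rz": 0},{"claw": 9.3,"x": -0.1,"y": -0.5,"z": 0,"rx": 0,"ry": 0,"rz": 0},{"claw": 9.3,"x": 0,"y": 0,"z": 0,"rx": 0,"ry": 0,"rz": 0}])

```text
time: 9.0
position: [492.5, 62.8, 260.7]
ee_rot: [-0.0, 0.695, 0.719, -0.0]
ft_force: [0.3, -0.3, 0.1]
grip_width: 93.2
gripper_force: 0.1
```

```bash
python3 - <<'E'
from h import *
rim("top");rim("side")
E
```

```text
top 623 z 108.0 ((476.7376708984375, -56.85133361816406), (164.6895294189453, 140.95339965820312), 4.096566677093506) board frame x,y -6.0 260.8
[[ 390.    8.]
 [ 400. -133.]
 [ 564. -121.]
 [ 554.   19.]]
side 338 z 115.0 ((476.27899169921875, -27.001068115234375), (163.9781494140625, 209.06997680664062), 3.514096736907959) board frame x,y -5.5 290.6
[[ 388.   72.]
 [ 401. -136.]
 [ 565. -126.]
 [ 552.   82.]]
```

>>> apply_moves(steps=[{"claw": 9.3,"x": 0,"y": -0.5,"z": 0,"rx": 0,"ry": 0,"rz": 0},{"claw": 9.3,"x": 0,"y": -0.5,"z": 0,"rx": 0,"ry": 0,"rz": 0},{"claw": 9.3,"x": 0,"y": -0.5,"z": 0,"rx": 0,"ry": 0,"rz": 0},{"claw": 9.3,"x": 0,"y": -0.5,"z": 0,"rx": 0,"ry": 0,"rz": 0},{"claw": 9.3,"x": 0,"y": -0.3,"z": 0,"rx": 0,"ry": 0,"rz": 0},{"claw": 9.3,"x": 0,"y": -0.3,"z": 0,"rx": 0,"ry": 0,"rz": 0},{"claw": 9.3,"x": 0,"y": 0,"z": 0,"rx": 0,"ry": 0,"rz": 0}])

```text
time: 9.8
position: [492.6, 37.0, 260.7]
ee_rot: [0.0, 0.695, 0.719, -0.0]
ft_force: [0.2, 0.4, -0.4]
grip_width: 92.6
gripper_force: 0.0
```

```bash
python3 - <<'E'
from h import *
rim("top");rim("side")
E
```

```text
top 598 z 107.0 ((477.3548889160156, -99.75121307373047), (166.62368774414062, 108.68585968017578), 0.7341559529304504) board frame x,y -6.7 217.9
[[ 393.  -46.]
 [ 395. -155.]
 [ 561. -153.]
 [ 560.  -44.]]
side 326 z 115.0 ((475.9212646484375, -48.168067932128906), (164.2780303955078, 204.29196166992188), 2.2645227909088135) board frame x,y -6.6 269.5
[[ 390.   51.]
 [ 398. -153.]
 [ 562. -147.]
 [ 554.   57.]]
```

>>> apply_moves(steps=[{"claw": 9.3,"x": 0,"y": -0.2,"z": 0,"rx": 0,"ry": 0,"rz": 0},{"claw": 9.3,"x": 0,"y": -0.2,"z": 0,"rx": 0,"ry": 0,"rz": 0},{"claw": 9.3,"x": 0,"y": -0.1,"z": 0,"rx": 0,"ry": 0,"rz": 0},{"claw": 9.3,"x": 0,"y": 0,"z": 0,"rx": 0,"ry": 0,"rz": 0}])

```text
time: 10.3
position: [492.7, 32.4, 260.8]
ee_rot: [-0.0, 0.695, 0.719, 0.0]
ft_force: [0.8, 5.3, 0.2]
grip_width: 93.1
gripper_force: 2.0
```

>>> apply_moves(steps=[{"claw": 9.3,"x": 0,"y": 0.5,"z": 0,"rx": 0,"ry": 0,"rz": 0},{"claw": 9.3,"x": 0,"y": 2,"z": 0,"rx": 0,"ry": 0,"rz": 0},{"claw": 9.3,"x": 0,"y": 4,"z": 0,"rx": 0,"ry": 0,"rz": 0},{"claw": 9.3,"x": 0,"y": 4,"z": 0,"rx": 0,"ry": 0,"rz": 0},{"claw": 9.3,"x": 0,"y": 4,"z": 2,"rx": 0,"ry": 0,"rz": 0},{"claw": 9.3,"x": 0,"y": 4,"z": 2,"rx": 0,"ry": 0,"rz": 0},{"claw": 9.3,"x": 0,"y": 4,"z": 3,"rx": 0,"ry": 0,"rz": 0},{"claw": 9.3,"x": 0,"y": 3,"z": 3,"rx": 0,"ry": 0,"rz": 0},{"claw": 9.3,"x": 0,"y": 0,"z": 0,"rx": 0,"ry": 0,"rz": 0}])

```text
time: 11.2
position: [492.7, 290.7, 364.5]
ee_rot: [0.001, 0.694, 0.72, 0.003]
ft_force: [-0.1, -0.6, -0.8]
grip_width: 93.1
gripper_force: 0.0
```

```bash
python3 - <<'E'
from h import *
im,d,P=rim("top");rim("side")
cv2.imwrite("pics/top4.png",cv2.resize(im[160:280,240:460,::-1],(770,420)))
E
```

```text
top 1033 z 107.0 ((475.1917724609375, -67.38693237304688), (164.8384552001953, 178.6704559326172), 3.1224653720855713) board frame x,y -7.9 250.3
[[ 388.   17.]
 [ 398. -161.]
 [ 562. -152.]
 [ 553.   26.]]
side 136 z 112.0 ((408.8907775878906, -26.93451690673828), (135.05963134765625, 56.59589385986328), 62.77552032470703) board frame x,y -72.9 292.7
[[ 353.  -74.]
 [ 403. -100.]
 [ 465.   20.]
 [ 415.   46.]]
```

View pics/top4.png

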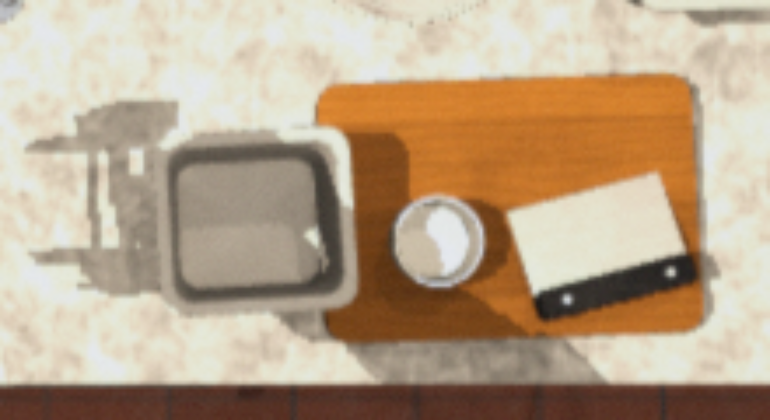

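The pan stands upright with its rim overhanging the board's left edge (crop u 355 against 320). It is centred at board (−8, 250), about 1.4° off square, and the other objects are undisturbed. I check that the rim is level, then hand in.

```bash
python3 - <<'E'
from h import *
im,d,P=rim("top"); q=P.reshape(-1,3)
q=q[(q[:,0]>380)&(q[:,0]<570)&(q[:,1]>-170)&(q[:,1]<35)&(q[:,2]>92)&(q[:,2]<115)]
a=np.linalg.lstsq(np.c_[q[:,:2]-q[:,:2].mean(0),np.ones(len(q))],q[:,2],rcond=None)[0]; print("slopes,z",a.round(4))
if np.hypot(*a[:2])<0.04: print(bot.close_job())
E
```

```text
top 1029 z 107.0 ((475.400146484375, -67.37311553955078), (165.18582153320312, 178.48538208007812), 3.227635622024536) board frame x,y -7.7 250.3
[[ 388.   17.]
 [ 398. -161.]
 [ 563. -152.]
 [ 553.   26.]]
slopes,z [-6.00000e-04 -1.00000e-04  9.98667e+01]
the job is handed in; nothing more can be done
None
```

The job is handed in: the pan stands level on its base against the board's +y edge, measured at about 250 mm along the board's y, 8 mm off the edge's middle and 1.5° off square. The final picture shows the scraper and ramekin undisturbed; the shaker was outside that crop, though the arm stayed well clear of it.

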